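# Slide a brass sheet over the edge and lay it on the soldering block

### The job

The thin brass sheet lies flat inside the low fence on the raised granite plate, where its edges cannot be gripped. Press lightly on top of it and slide it out through the fence's open side until it sticks out over the plate's edge by about a third of its length while still lying flat, pinch the end that sticks out by its two long edges and lift it off, then set it gently across the white soldering block: flat, centred, square to the block, both ends sticking out evenly. Never press the sheet hard onto the plate or the block (keep well under 18 N), never let it drop on the bench, and leave the other things on the bench where they are.

Things in the scene. Friction and masses are not known exactly. Their poses are not given: they have to be found in the camera images.
- sheet_mid (a point): Centre (half-way up) of the loose brass sheet, 120 x 50 x 3 mm, 0.12 to 0.18 kg: x along its 120 mm length, y along its 50 mm width, z up. It starts flat on the plate inside the fence, about 3.5 mm clear of each side rail and 1 to 7 mm from the back rail, its front end about 25 mm inside the plate's open edge. Smooth: it slides on the plate more easily than fingertips slide on it.
- plate: Raised dark granite plate, 170 (x) x 130 (y) x 50 (z) mm, fixed; origin at the centre of its underside on the bench, z up. On its top (z = 50 mm) a steel fence 4 mm high stands on three sides of the sheet: two rails along x, 57 mm apart inside, 12 mm wide, from x = -68 to +78 mm, and a back rail whose inner face is at x = +63 mm. The open side is the -x side; the sheet is to be slid along the plate's -x.
- plate_edge (a point): Middle of the plate's open top edge (x = -85, y = 0, z = 50 mm from the plate's origin); its -x points out over the edge. Below it is free air down to the bench.
- block: White ceramic soldering block, 50 (x) x 80 (y) x 40 (z) mm, fixed; origin at the centre of its underside on the bench. The sheet's length is to lie along the block's short x direction (either way round), so that each end sticks out 35 mm.
- block_top (a point): Centre of the block's top face, 40 mm above the bench; axes as the block's.
- third_hand: Bystander: steel third-hand base, a 64 mm disc with a post 105 mm high and a short arm; origin under its centre. Leave it alone.
- wheel: Bystander: red rubber polishing wheel lying flat, 40 mm across, 12 mm high; origin under its centre. Leave it alone.
- stretcher: Bystander: bronze ring stretcher handle lying down, 195 mm long along its x, 22 mm high; origin near its middle. Leave it alone.
Mind the look-alikes: they are no part of the job. What is meant by the part that bears sheet_mid is not brown, and is the smaller of those in its own colour.

How it is judged (in metres and radians):
On the way, in this order (a step that is already met when the one before it is completed fails the run):
1. the sheet overhangs the plate's open edge by 20 to 55 mm, still lying flat on the plate (x of sheet_mid in the frame of plate_edge between 0.005 and 0.04 m and z of sheet_mid in the frame of plate_edge below 0.004 m and angle between sheet_mid's own z axis and vertical below 0.05 rad), for 0.2 s.
2. the sheet is held in the fingers and lifted clear of the plate, 15 mm or more above its top (z of sheet_mid in the frame of plate_edge above 0.015 m and contact force between sheet and plate below 0.1 N and contact force between the fingers and sheet above 0.5 N), for 0.1 s.
At the end, for the whole second after the job is handed in: The sheet lies flat (within 0.05 rad) and at rest on top of the soldering block, released, its centre within 12 mm of the block's centre and its length within 0.15 rad of the block's short direction (horizontal distance between sheet_mid and block_top below 0.012 m and z of sheet_mid in the frame of block_top between -0.001 and 0.004 m and angle between the x axis of sheet_mid and the x axis of block_top, either way round below 0.15 rad and angle between sheet_mid's own z axis and vertical below 0.05 rad and contact force between sheet and block above 0.3 N and contact force between the fingers and sheet below 0.05 N and linear speed of sheet below 0.01 m/s); the robot touches nothing.
It fails at once if the sheet is pressed on the granite plate or its fence with more than 18 N (contact force between sheet and plate above 18 N).
It fails at once if the sheet is pressed or dropped on the soldering block with more than 18 N (contact force between sheet and block above 18 N).
It fails at once if the sheet touches the bench (height (world z) of sheet_mid below 0.025 m).
It fails at once if the third-hand base, the polishing wheel or the ring stretcher handle is moved by more than 15 mm (distance of any of third_hand, wheel, stretcher from where it was at the start of the episode above 0.015 m).
It also fails if it takes over 72 s, if anything falls off the work surface, if the arm or the gripper's body presses on something with over 40 N, if the wrist force passes 120 N, or if a joint passes its speed limit or range.

### The arm

A 6-joint arm with a two-finger parallel gripper is mounted at the origin on the work surface. World frame = base frame: x ahead of the robot, y to its left, z up, the work surface at z = 0. Lengths are in mm, angles in rad, forces in N, time in s.
With the tool pointing down it reaches from about 400 to 925 mm from the base axis. Payload 12.5 kg.
Tool frame: the origin (TCP) lies midway between the tips of the shut fingers; the grasp point (between the pads) lies 19 mm behind it (env.tcp_to_grasp is the distance from the TCP to the grasp point, in mm); z points along the fingers, y is the line along which they close (so a half turn about z gives the same grasp; the last joint's range is limited). The gripper opens to 95 mm and grips with 3 to 60 N. Pads are 20 mm wide; open, the fingers measure 119 mm over their backs; the gripper's body (75 mm by 180 mm) begins 59 mm behind the grasp point.
Start: joints at [1.167, 0.491, 1.559, -0, 1.092, -0.106], TCP at [183.37, 597.517, 176.161] pointing down, gripper open.
Joint ranges: [-3.1, 3.1], [-0.84, 2.19], [0.05, 2.79], [-1.13, 4.28], [0.06, 2.93], [-2.69, 2.69]. Speed limits (rad/s): [2.22, 2.22, 2.79, 3.14, 3.14, 3.14].

### API

Orientations are given as [roll, pitch, yaw] about the fixed x, y, z axes, in that order (R = Rz(yaw) Ry(pitch) Rx(roll)).
In Python, from cell import env gives the robot as it stands. The module is installed in compiled form; this text tells all that it offers.
- The arm moves only by the tool step_arm, never from a script. Its argument "plan" is a list that holds one entry, the list of rows, each a list of 5 numbers: the shift along the tool's x, y, z in mm, then the turn about the tool's z in degrees, then the opening, from -1 (shut) to 1 (fully open). A call has 1 to 8 rows; each row is the pose to reach, as a shift and turn from the pose commanded when the call began, along the tool's axes at that moment; what a row does not reach only later rows make up. A row lasts 1/12 s, in which the tool goes at most 41.7 mm and 7.16 degrees, less where a joint would pass 70% of its speed; a pose out of reach is approached as far as the arm can. A call with a gripper value outside its range is refused whole. The fingers move at their own pace and stop on an object; the grip force is fixed at half the most. Time passes only in rows, so rows that repeat a pose let the fingers close. It gives the time, the measured TCP pose, the force, the opening and the grip force at its end, in the units of the state.
- env.state(): the state, without advancing time (a new reading comes with each control period).
- env.read_camera(name): name is "scene" or "side" or "wrist"; returns the picture (384x512x3 uint8, blue, green, red); there is no depth.
- env.get_calibration(name): a dict with "K" (3x3 intrinsics, pixels), "extrinsics" (4x4, takes a point from world to camera coordinates). Camera axes: x right, y up, looking along -z (the intrinsics and any distortion apply to the point x, -y, -z); pixel columns grow to the right and rows downward; lengths in mm; the calibration is good to about 2 mm. A picture is of the moment at which its call begins: read the wrist's pose just before it. get_calibration takes no time and is no camera call; for the wrist camera it gives the pose at the moment of the call.
- env.job_done(): hands the job in; it is judged then, once.
The state is a dict: "t": time; "joints": joint angles; "qvel": joint speeds; "tau": joint torques, N m; "eef_pos": TCP position; "tcp_rot": TCP orientation; "ft_force": force on the tool from outside, world axes, zero at the start; "moment": the same for the moment, N m; "opening": opening from 0.0 (shut) to 1.0 (fully open); "grip_force": force on a finger pad.
Only numpy, scipy, OpenCV 4.12 (cv2) and the standard library are available. Lean on these libraries where they do the work, as an engineer would, in place of code of your own. Each camera call takes 0.05 s, during which the arm holds its last target. There are 200 camera calls.

## Working session

There is one attempt and no reset: what is moved stays moved. The work goes in short steps, Python scripts to look and compute and a tool call to move; the robot and the scene stay as the last step left them, time stands still between calls to the robot, and variables do not carry over. Pictures are saved under pics/ and viewed, at most 10 in all, crops included, and the job is handed in when it is done.

Besides the shell and the picture viewer there is one more tool, called after "Request:" by a JSON object that holds its "method" and its "body", one argument or row to a line. step_arm: Moves the arm, as the interface text tells. Its arguments: {"type":"object","properties":{"plan":{"type":"array"}},"required":["plan"]}

```bash
mkdir -p pics
python3 - <<'E'
from cell import env
import cv2,numpy as np
s=env.state();print(s)
for n in("scene","side","wrist"):
    c=env.get_calibration(n);print(n,np.round(c["K"],1).tolist(),np.round(c["extrinsics"],4).tolist(),[k for k in c])
    cv2.imwrite(f"pics/{n}0.png",env.read_camera(n))
E
```

```text
{'t': 0.0, 'joints': array([ 1.16741530e+00,  4.91568015e-01,  1.55944468e+00,  1.15491828e-05,
        1.09170927e+00, -1.05606966e-01]), 'qvel': array([ 0.00056684, -0.000372  ,  0.00103637, -0.00010398, -0.00077209,
        0.00155508]), 'tau': array([-1.75575573e-03, -6.12655735e+01, -2.58175617e+01,  6.91220351e-02,
        4.82978951e-02, -8.04868773e-05]), 'eef_pos': array([183.23671698, 597.23590349, 175.55816727]), 'tcp_rot': array([-3.14047072e+00, -1.29226862e-04,  2.84381319e+00]), 'ft_force': array([-0.30879216, -0.64845025, -0.57391148]), 'moment': array([ 0.01517446,  0.0338606 , -0.01899501]), 'grip_force': 0.0, 'opening': 1.0030451453194953}
scene [[499.8, 0.0, 257.4], [0.0, 499.8, 188.9], [0.0, 0.0, 1.0]] [[0.8112, 0.5847, 0.0051, -491.8151], [-0.4153, 0.5699, 0.709, 207.5964], [0.4117, -0.5773, 0.7052, -1829.1596], [0.0, 0.0, 0.0, 1.0]] ['K', 'extrinsics']
side [[362.2, 0.0, 255.2], [0.0, 362.2, 192.3], [0.0, 0.0, 1.0]] [[0.9986, -0.0517, 0.0048, -618.0594], [0.0359, 0.7547, 0.655, -36.5184], [-0.0375, -0.654, 0.7556, -997.019], [0.0, 0.0, 0.0, 1.0]] ['K', 'extrinsics']
wrist [[273.6, 0.0, 250.4], [0.0, 273.6, 191.6], [0.0, 0.0, 1.0]] [[0.2939, 0.9558, -0.001, -624.4256], [-0.9231, 0.2836, -0.2597, 28.2732], [-0.2479, 0.0772, 0.9657, -391.8663], [0.0, 0.0, 0.0, 1.0]] ['K', 'extrinsics']
```

Run:
```python
import cv2,numpy as np
a=cv2.imread("pics/scene0.png");b=cv2.imread("pics/side0.png")
cv2.imwrite("pics/s0x.png",cv2.resize(a,(800,600),interpolation=cv2.INTER_CUBIC))
cv2.imwrite("pics/d0x.png",cv2.resize(b,(800,600),interpolation=cv2.INTER_CUBIC))
```

```text
(no output)
```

View pics/s0x.png

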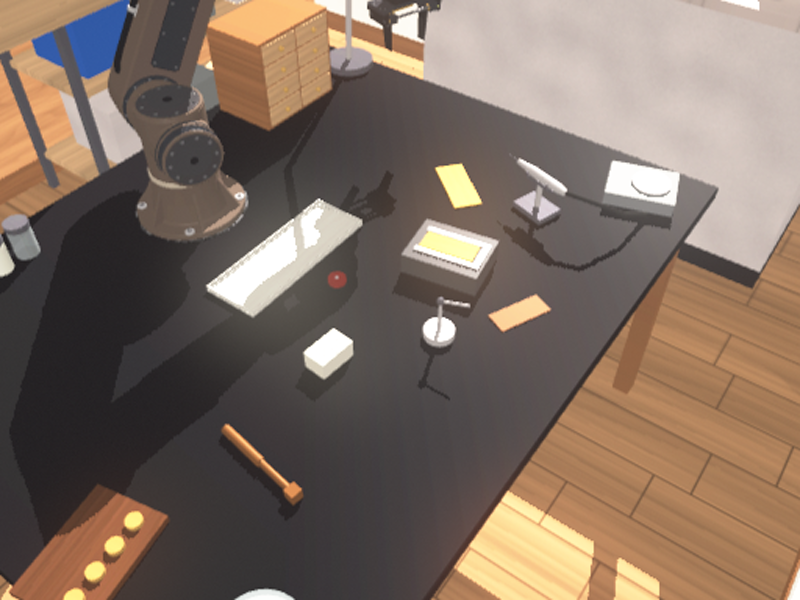

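View pics/d0x.png

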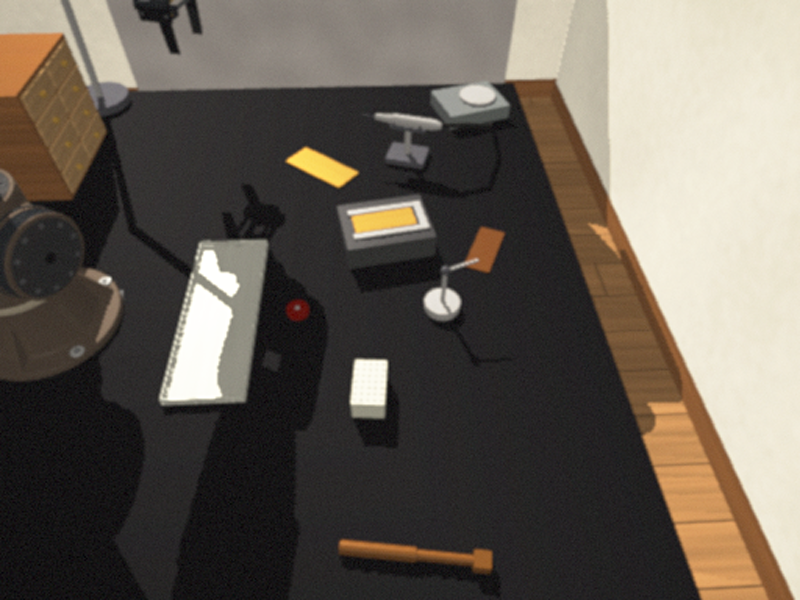

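View pics/wrist0.png

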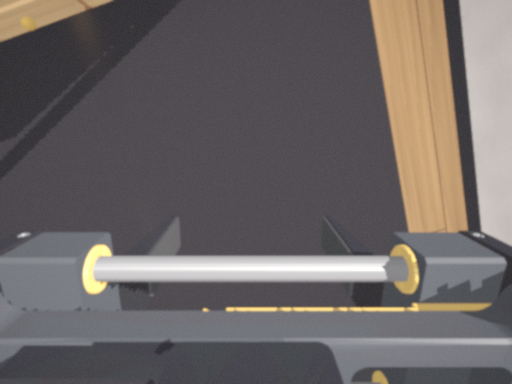

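The scene shows the brass sheet in its fence on the plate at (450,245) of the 800-wide picture, the white block at (328,353), the larger yellow look-alike at (458,185), and the brown one at (520,312). The side view shows the plate at (387,228) and the block at (370,388). The wrist view shows only bench and fingers. I'll zoom in on the plate and block.

Run:
```python
import cv2,numpy as np
a=cv2.imread("pics/scene0.png");b=cv2.imread("pics/side0.png")
def crop(im,x,y,w,h): return cv2.resize(im[y:y+h,x:x+w],(400,300),interpolation=cv2.INTER_CUBIC)
o=np.vstack([np.hstack([crop(a,250,135,80,60),crop(b,208,120,80,60)]),np.hstack([crop(a,185,205,60,45),crop(b,210,222,60,45)])])
cv2.imwrite("pics/crop1.png",o)
```

```text
(no output)
```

View pics/crop1.png

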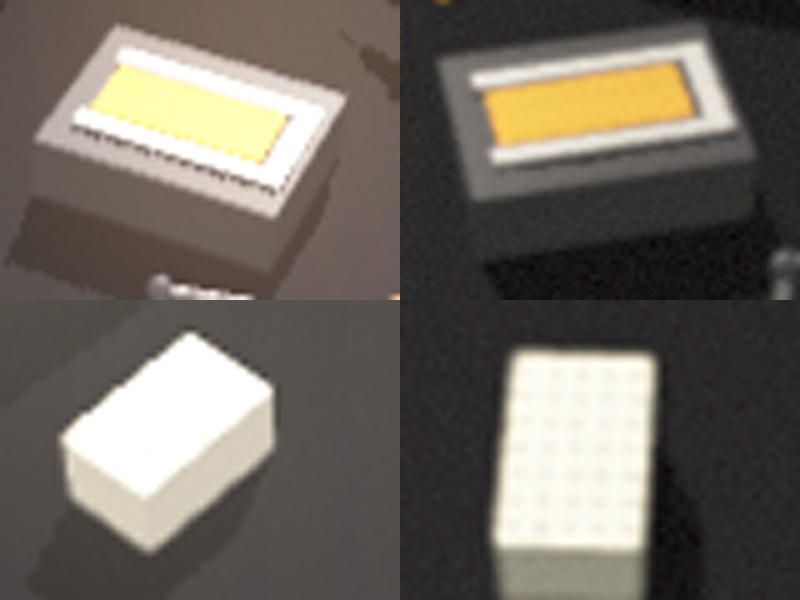

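The crops show that the fence's open side is on the left (about −x world). The plate, sheet and block-top corners are all readable, and I'll fit poses to them from both views.

```bash
cat > h.py <<'E'
import cv2,numpy as np
from cell import env
from scipy.optimize import least_squares
def proj(n,P,c=None):
    c=c or env.get_calibration(n);E=np.array(c["extrinsics"]);K=np.array(c["K"])
    q=np.asarray(P,float)@E[:3,:3].T+E[:3,3];q=q*[1,-1,-1]
    q=q@K.T;return q[:,:2]/q[:,2:]
def rect(p,L,W):
    x,y,z,a=p;c,s=np.cos(a),np.sin(a)
    l=np.array([[-L,W],[L,W],[L,-W],[-L,-W]])/2
    return np.c_[x+c*l[:,0]-s*l[:,1],y+s*l[:,0]+c*l[:,1],np.full(4,z)]
def fit(obs,L,W,p0,zfix=None):
    def f(p):
        q=p.copy()
        if zfix is not None:q[2]=zfix
        return np.concatenate([(proj(n,rect(q,L,W))-o).ravel() for n,o in obs.items()])
    r=least_squares(f,p0,loss="soft_l1");return r.x,np.abs(r.fun).max()
E
python3 - <<'E'
from h import *
u=lambda pts,x0,y0,s:(np.array(pts)+.5)/s-.5+[x0,y0]
A={"plate":({"scene":u([(118,25),(347,95),(275,218),(37,140)],250,135,5),"side":u([(38,58),(303,22),(357,160),(72,200)],208,120,5)},170,130,50),
"sheet":({"scene":u([(118,65),(290,115),(262,162),(90,110)],250,135,5),"side":u([(84,92),(283,62),(297,117),(97,145)],208,120,5)},120,50,53),
"block":({"scene":u([(190,33),(273,88),(150,197),(62,138)],185,205,400/60),"side":u([(112,50),(255,54),(245,247),(94,245)],210,222,400/60)},50,80,40)}
for k,(o,L,W,z) in A.items():
    for zf in(None,z):
        p,e=fit(o,L,W,np.array([600,200,z,0.1]),zf);print(k,zf,np.round(p,3),round(e,2))
    for n in o:
        print(n,np.round(fit({n:o[n]},L,W,p,z)[0],3))
E
```

```text
plate None [6.00576e+02 1.81009e+02 5.37900e+01 1.71000e-01] 1.01
plate 50 [5.99785e+02 1.84477e+02 5.01510e+01 1.70000e-01] 1.25
scene [5.96949e+02 1.87518e+02 5.00760e+01 1.77000e-01]
side [6.00991e+02 1.82845e+02 4.98440e+01 1.66000e-01]
sheet None [5.99049e+02 1.77240e+02 6.01600e+01 1.82000e-01] 1.28
sheet 53 [5.97262e+02 1.84152e+02 4.81430e+01 1.83000e-01] 2.06
scene [5.93859e+02 1.87020e+02 4.81430e+01 2.06000e-01]
side [5.99391e+02 1.82688e+02 4.81430e+01 1.58000e-01]
block None [ 563.83  -179.779   46.278   43.912] 0.76
block 40 [ 562.182 -176.039   44.928    6.214] 1.39
scene [ 559.971 -174.494   44.928    6.223]
side [ 563.512 -176.727  635.769    6.207]
```

Request:
{"method": "step_arm", "body": {
  "plan": [
    [[0,0,-40,-7,-1],[0,0,-85,-14,-1],[-35,-12,-85,-21,-1],[-70,-24,-85,-27,-1],[-105,-36,-85,-27,-1],[-140,-48,-85,-27,-1],[-175,-61,-85,-27,-1],[-210,-73,-85,-27,-1]]
  ]
}}

```text
t: 0.82
eef_pos: [363.8, 464.7, 261.1]
tcp_rot: [-3.141, -0.0, -2.968]
ft_force: [-0.1, 1.7, -0.6]
opening: 0.495
grip_force: 0.0
```

```bash
cat >> h.py <<'E'
def to(x,y,z,yaw):
    s=env.state();p=s["eef_pos"];r=s["tcp_rot"][2];d=np.array([x,y])-p[:2]
    dy=np.degrees(-(yaw-r));dy=(dy+180)%360-180
    # tool x=(c,s), tool y=(s,-c) 
    print("shift",np.round([np.cos(r)*d[0]+np.sin(r)*d[1],np.sin(r)*d[0]-np.cos(r)*d[1],p[2]-z,dy],1),"at",np.round(p,1),"yaw",round(r,3),"t",round(s["t"],2),"F",np.round(s["ft_force"],1),"op",round(s["opening"],3))
E
python3 - <<'E'
from h import *
to(720,205,260,np.pi+.17)
E
```

```text
shift [-3.060e+02 -3.174e+02  1.100e+00  2.000e-01] at [363.8 464.7 261.1] yaw -2.968 t 0.82 F [-0.1  1.7 -0.6] op 0.495
```

Request:
{"method": "step_arm", "body": {
  "plan": [
    [[-38,-40,0,0,-1],[-76,-80,0,0,-1],[-104,-108,0,0,-1],[-132,-136,0,0,-1],[-160,-164,0,0,-1],[-188,-192,0,0,-1],[-216,-220,0,0,-1],[-244,-248,0,0,-1]]
  ]
}}

```text
t: 1.48
eef_pos: [635.3, 270.7, 261.0]
tcp_rot: [3.142, -0.0, -2.968]
ft_force: [-0.1, -0.1, 0.9]
opening: 0.004
grip_force: 0.0
```

Request:
{"method": "step_arm", "body": {
  "plan": [
    [[-20,-20,0,0,-1],[-40,-40,0,0,-1],[-62,-66,0,0,-1],[-62,-66,0,0,-1],[-62,-66,0,0,-1],[-62,-66,0,0,-1]]
  ]
}}

```text
t: 1.98
eef_pos: [706.0, 218.1, 260.6]
tcp_rot: [3.141, -0.001, -2.968]
ft_force: [-0.3, -0.6, 0.1]
opening: 0.005
grip_force: 0.0
```

Run:
```python
from h import *
to(720,205,260,np.pi+.17)
im=env.read_camera("wrist");cv2.imwrite("pics/w1.png",im)
c=env.get_calibration("wrist");np.save("w1.npy",np.array(c["extrinsics"]))
cv2.imwrite("pics/w1x.png",cv2.resize(im,(800,600),interpolation=cv2.INTER_CUBIC))
print(proj("wrist",rect((600,184,50,.17),170,130)))
```

```text
shift [-11.5 -15.3   0.6   0.2] at [706.  218.1 260.6] yaw -2.968 t 1.98 F [-0.3 -0.6  0.1] op 0.005
[[286.17317527  26.68478754]
 [282.02651527 151.28628509]
 [197.09466116 150.99451525]
 [191.25290019  26.3211464 ]]
```

View pics/w1x.png

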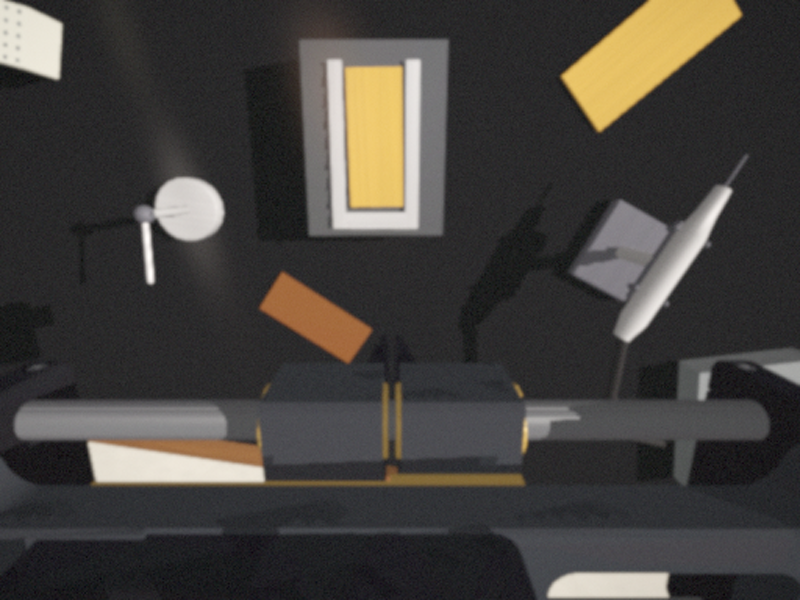

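The wrist view shows the plate top with corners (299,40), (449,40), (442,236), (309,236). The sheet's corners are (345,67), (404,67), (404,208), (348,209). Next is a fit combined with the fixed cameras.

Run:
```python
from h import *
u=lambda pts,x0,y0,s:(np.array(pts)+.5)/s-.5+[x0,y0]
A={"plate":({"wrist":u([(449,40),(442,236),(309,236),(299,40)],0,0,1.5625),"side":u([(38,58),(303,22),(357,160),(72,200)],208,120,5),"scene":u([(118,25),(347,95),(275,218),(37,140)],250,135,5)},170,130,50),
"sheet":({"wrist":u([(404,67),(404,208),(348,209),(345,67)],0,0,1.5625),"side":u([(84,92),(283,62),(297,117),(97,145)],208,120,5)},120,50,53)}
for k,(o,L,W,z) in A.items():
    for zf in(None,z):
        p,e=fit(o,L,W,np.array([600,184,z,0.17]),zf);print(k,zf,np.round(p,3),round(e,2))
    print("wrist",fit({"wrist":o["wrist"]},L,W,p,z),fit({"wrist":o["wrist"]},L,W,p))
```

```text
plate None [5.99241e+02 1.84500e+02 5.12730e+01 1.72000e-01] 1.15
plate 50 [5.99087e+02 1.84601e+02 5.00000e+01 1.72000e-01] 1.11
wrist (array([5.98889791e+02, 1.84580368e+02, 5.00047844e+01, 1.72246242e-01]), np.float64(0.5602064568130345)) (array([5.99209429e+02, 1.84737016e+02, 5.24309008e+01, 1.72242635e-01]), np.float64(0.2671681954223004))
sheet None [5.97115e+02 1.84247e+02 5.36740e+01 1.72000e-01] 1.97
sheet 53 [5.97083e+02 1.84319e+02 5.79010e+01 1.73000e-01] 1.99
wrist (array([5.96421934e+02, 1.84758842e+02, 5.79011221e+01, 1.75767062e-01]), np.float64(1.2595469052367605)) (array([5.97577162e+02, 1.85318180e+02, 6.25153985e+01, 1.76206992e-01]), np.float64(0.884799895699615))
```

Request:
{"method": "step_arm", "body": {
  "plan": [
    [[38,-6,0,0,-1],[76,-12,0,0,-1],[96,-14.5,30,0,-1],[96,-14.5,70,0,-1],[96,-14.5,110,0,-1],[96,-14.5,150,0,-1],[96,-14.5,180,0,-1],[96,-14.5,190,0,-1]]
  ]
}}

```text
t: 2.7
eef_pos: [611.5, 187.7, 67.3]
tcp_rot: [3.142, -0.006, -2.967]
ft_force: [-0.4, -0.5, -0.3]
opening: 0.001
grip_force: 0.0
```

Request:
{"method": "step_arm", "body": {
  "plan": [
    [[0,0,0,0,-1],[0,0,5,0,-1],[0,0,10,0,-1],[0,0,11,0,-1],[0,0,12,0,-1],[0,0,12,0,-1],[0,0,12,0,-1],[0,0,12,0,-1]]
  ]
}}

```text
t: 3.37
eef_pos: [614.5, 187.2, 59.6]
tcp_rot: [3.141, 0.001, -2.968]
ft_force: [-0.0, 0.2, -0.4]
opening: 0.0
grip_force: 0.0
```

Run:
```python
from h import *
to(613.8,187.2,53,np.pi+.172)
im=env.read_camera("scene");im2=env.read_camera("side")
f=lambda a,x,y:cv2.resize(a[y:y+75,x:x+100],(400,300),interpolation=cv2.INTER_CUBIC)
cv2.imwrite("pics/c2.png",np.hstack([f(im,240,110),f(im2,200,100)]))
```

```text
shift [0.7 0.2 6.6 0.1] at [614.5 187.2  59.6] yaw -2.968 t 3.37 F [-0.   0.2 -0.4] op 0.0
```

View pics/c2.png

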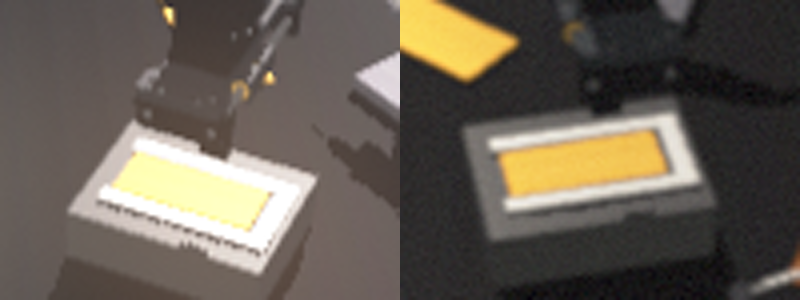

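In this crop the fingertip ends over the far rail, at about (215,155) in scene and (605,108) in side, not over the sheet's middle. I'll compare that with the projected TCP.

Run:
```python
from h import *
p=env.state()["eef_pos"]
for n,x,y in(("scene",240,110),("side",200,100)):
    print(n,(proj(n,[p,p+[0,0,30],[597,184,53]])-[x,y])*4)
im=env.read_camera("wrist");cv2.imwrite("pics/w2.png",cv2.resize(im,(800,600)));print(proj("wrist",[p])*1.5625)
```

```text
scene [[211.20604409 192.26028135]
 [213.24342567 164.42079639]
 [190.97722073 191.91304084]]
side [[202.35096679 150.39667792]
 [202.16119336 119.29778061]
 [179.63759129 160.31014941]]
[[390.45417728 332.39749852]]
```

View pics/w2.png

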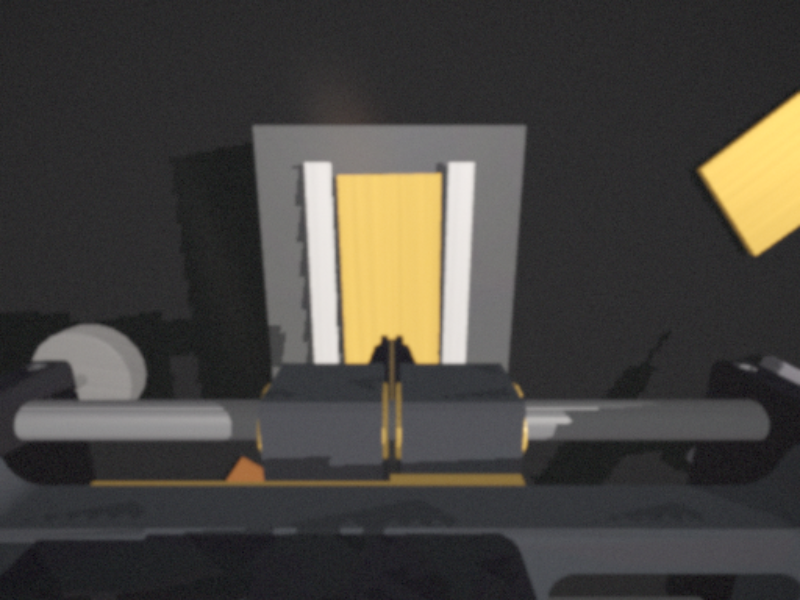

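Run:
```python
from h import *
s=env.state();p=s["eef_pos"];print(p,s["t"])
c=env.get_calibration("wrist");E=np.array(c["extrinsics"]);print("cam",-E[:3,:3].T@E[:3,3])
print(proj("wrist",rect((599,184.6,50,.172),170,130))*1.5625)
for d in(0,10,20,30,40):print(d,proj("wrist",[p+[0,0,d]])*1.5625)
ims=env.read_camera("scene");f=lambda a,x,y:cv2.resize(a[y:y+75,x:x+100],(800,600),interpolation=cv2.INTER_CUBIC)
cv2.imwrite("pics/c3.png",f(ims,240,110))
```

```text
[614.38723156 187.13049166  59.31911253] 3.5167
cam [541.3722845  174.8496438  268.80682438]
[[526.78012913 126.87466375]
 [502.431974   439.90115073]
 [278.82459022 439.71188062]
 [254.82045371 126.63885467]]
0 [[390.39621353 332.27110678]]
10 [[390.35551328 339.01546403]]
20 [[390.31092609 346.40391681]]
30 [[390.26186725 354.53335994]]
40 [[390.20762853 363.52114951]]
```

View pics/c3.png

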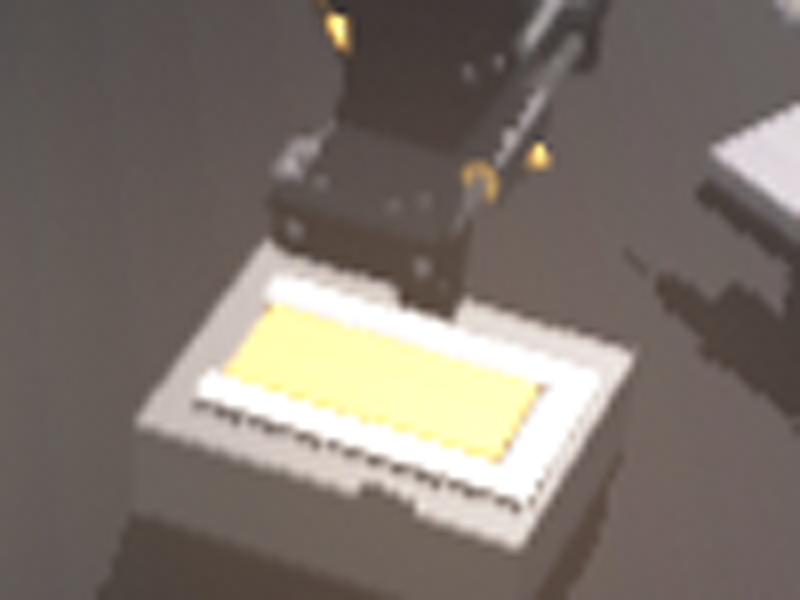

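The wrist view and this crop agree that the visible fingertips end some 35 mm above the reported TCP. Their shadow notch at (385,490) says the same. I'll go down in small force-checked steps and won't rely on the height.

Request:
{"method": "step_arm", "body": {
  "plan": [
    [[0,0,1,0,-1],[0,0,2,0,-1],[0,0,3,0,-1],[0,0,4,0,-1],[0,0,4,0,-1]]
  ]
}}

```text
t: 3.98
eef_pos: [614.2, 187.1, 54.8]
tcp_rot: [3.142, -0.0, -2.968]
ft_force: [-0.8, 0.5, -0.3]
opening: 0.003
grip_force: 0.0
```

Request:
{"method": "step_arm", "body": {
  "plan": [
    [[0,0,0.5,0,-1],[0,0,1,0,-1],[0,0,1,0,-1],[0,0,1,0,-1]]
  ]
}}

```text
t: 4.32
eef_pos: [614.3, 187.2, 54.1]
tcp_rot: [3.142, 0.0, -2.968]
ft_force: [-0.5, -0.2, 0.3]
opening: -0.0
grip_force: 0.0
```

Request:
{"method": "step_arm", "body": {
  "plan": [
    [[0,0,0.3,0,-1],[0,0,0.6,0,-1],[0,0,0.6,0,-1]]
  ]
}}

```text
t: 4.57
eef_pos: [614.3, 187.2, 53.5]
tcp_rot: [3.142, -0.0, -2.968]
ft_force: [0.3, 0.6, 0.9]
opening: 0.003
grip_force: 0.0
```

Request:
{"method": "step_arm", "body": {
  "plan": [
    [[0,0,0.3,0,-1],[0,0,0.6,0,-1],[0,0,0.6,0,-1]]
  ]
}}

```text
t: 4.82
eef_pos: [614.3, 187.2, 52.9]
tcp_rot: [3.142, -0.0, -2.968]
ft_force: [0.0, 0.7, 0.2]
opening: 0.005
grip_force: 0.0
```

Request:
{"method": "step_arm", "body": {
  "plan": [
    [[0,0,0.3,0,-1],[0,0,0.6,0,-1],[0,0,0.6,0,-1]]
  ]
}}

```text
t: 5.07
eef_pos: [614.3, 187.2, 52.3]
tcp_rot: [3.142, -0.0, -2.968]
ft_force: [-0.1, 0.4, 0.2]
opening: 0.008
grip_force: 0.0
```

Request:
{"method": "step_arm", "body": {
  "plan": [
    [[0,0,0.3,0,-1],[0,0,0.6,0,-1],[0,0,0.6,0,-1]]
  ]
}}

```text
t: 5.32
eef_pos: [614.3, 187.2, 51.7]
tcp_rot: [3.142, -0.0, -2.968]
ft_force: [-0.5, 1.0, -0.2]
opening: 0.001
grip_force: 0.0
```

Request:
{"method": "step_arm", "body": {
  "plan": [
    [[0,0,0.3,0,-1],[0,0,0.6,0,-1],[0,0,0.6,0,-1]]
  ]
}}

```text
t: 5.57
eef_pos: [614.2, 187.2, 51.1]
tcp_rot: [3.142, -0.0, -2.968]
ft_force: [0.0, 0.3, -0.9]
opening: 0.005
grip_force: 0.0
```

Request:
{"method": "step_arm", "body": {
  "plan": [
    [[0,0,0.3,0,-1],[0,0,0.6,0,-1],[0,0,0.9,0,-1],[0,0,0.9,0,-1]]
  ]
}}

```text
t: 5.9
eef_pos: [614.3, 187.2, 50.2]
tcp_rot: [3.142, -0.0, -2.968]
ft_force: [-0.2, -0.1, 0.1]
opening: 0.004
grip_force: 0.0
```

Request:
{"method": "step_arm", "body": {
  "plan": [
    [[0,0,0.3,0,-1],[0,0,0.6,0,-1],[0,0,0.9,0,-1],[0,0,0.9,0,-1]]
  ]
}}

```text
t: 6.23
eef_pos: [614.3, 187.2, 49.3]
tcp_rot: [3.142, -0.0, -2.968]
ft_force: [-0.3, 0.5, -1.0]
opening: 0.002
grip_force: 0.0
```

```bash
cat >> h.py <<'E'
def tip():
    p=env.state()["eef_pos"]
    for n in("scene","side"):
        im=env.read_camera(n).max(2).astype(int)
        for dz in range(0,60,3):
            pass
        # sample brightness along tool axis line, offsets in mm above TCP
        d=np.arange(-12,75,3.)
        q=proj(n,p+np.c_[0*d,0*d,d]).astype(np.float32)
        v=cv2.remap(im.astype(np.float32),q[:,0].copy(),q[:,1].copy(),cv2.INTER_LINEAR).ravel()
        print(n,round(p[2],1),[(int(a),int(b)) for a,b in zip(d,v)])
E
python3 - <<'E'
from h import *
tip();print(env.state()["ft_force"])
E
```

```text
scene 49.3 [(-12, 255), (-9, 255), (-6, 255), (-3, 255), (0, 255), (3, 255), (6, 255), (9, 255), (12, 255), (15, 255), (18, 255), (21, 255), (24, 255), (27, 255), (30, 254), (33, 254), (36, 254), (39, 229), (42, 169), (45, 92), (48, 92), (51, 91), (54, 91), (57, 93), (60, 94), (63, 94), (66, 92), (69, 89), (72, 90)]
side 49.3 [(-12, 243), (-9, 244), (-6, 244), (-3, 244), (0, 244), (3, 243), (6, 243), (9, 242), (12, 242), (15, 243), (18, 242), (21, 235), (24, 217), (27, 207), (30, 206), (33, 190), (36, 137), (39, 72), (42, 36), (45, 23), (48, 24), (51, 24), (54, 24), (57, 26), (60, 25), (63, 24), (66, 25), (69, 25), (72, 28)]
[-0.2621783   0.59406978  0.51481557]
```

Request:
{"method": "step_arm", "body": {
  "plan": [
    [[0,0,2,0,-1],[0,0,4,0,-1],[0,0,6,0,-1],[0,0,8,0,-1],[0,0,10,0,-1],[0,0,12,0,-1],[0,0,14,0,-1],[0,0,14,0,-1]]
  ]
}}

```text
t: 7.0
eef_pos: [614.1, 187.2, 34.8]
tcp_rot: [3.142, -0.001, -2.968]
ft_force: [0.6, 0.7, -0.1]
opening: 0.004
grip_force: 0.0
```

Run:
```python
from h import *
tip();print(env.state()["ft_force"])
```

```text
scene 34.8 [(-12, 200), (-9, 202), (-6, 205), (-3, 226), (0, 243), (3, 255), (6, 255), (9, 255), (12, 255), (15, 255), (18, 255), (21, 255), (24, 255), (27, 255), (30, 255), (33, 255), (36, 255), (39, 204), (42, 92), (45, 91), (48, 91), (51, 92), (54, 92), (57, 93), (60, 94), (63, 96), (66, 91), (69, 89), (72, 90)]
side 34.8 [(-12, 204), (-9, 186), (-6, 200), (-3, 221), (0, 239), (3, 244), (6, 244), (9, 244), (12, 244), (15, 244), (18, 243), (21, 243), (24, 242), (27, 244), (30, 242), (33, 208), (36, 155), (39, 89), (42, 40), (45, 26), (48, 22), (51, 22), (54, 23), (57, 26), (60, 27), (63, 27), (66, 26), (69, 23), (72, 27)]
[-0.0546135  -1.08474495  0.11197591]
```

Request:
{"method": "step_arm", "body": {
  "plan": [
    [[0,0,3,0,-1],[0,0,6,0,-1],[0,0,9,0,-1],[0,0,12,0,-1],[0,0,14,0,-1],[0,0,16,0,-1],[0,0,16,0,-1],[0,0,16,0,-1]]
  ]
}}

```text
t: 7.77
eef_pos: [614.3, 187.2, 19.2]
tcp_rot: [3.142, -0.0, -2.968]
ft_force: [0.1, 0.1, 0.3]
opening: 0.005
grip_force: 0.0
```

Run:
```python
from h import *
tip();print(env.state()["ft_force"])
f=lambda a,x,y:cv2.resize(a[y:y+60,x:x+80],(400,300),interpolation=cv2.INTER_CUBIC)
cv2.imwrite("pics/c4.png",np.hstack([f(env.read_camera("scene"),250,125),f(env.read_camera("side"),208,110)]))
```

```text
scene 19.2 [(-12, 106), (-9, 114), (-6, 142), (-3, 169), (0, 191), (3, 194), (6, 194), (9, 196), (12, 204), (15, 210), (18, 212), (21, 210), (24, 209), (27, 210), (30, 216), (33, 225), (36, 232), (39, 184), (42, 128), (45, 81), (48, 81), (51, 82), (54, 82), (57, 84), (60, 85), (63, 84), (66, 80), (69, 80), (72, 81)]
side 19.2 [(-12, 66), (-9, 84), (-6, 110), (-3, 121), (0, 127), (3, 131), (6, 136), (9, 151), (12, 157), (15, 152), (18, 141), (21, 136), (24, 132), (27, 130), (30, 134), (33, 126), (36, 105), (39, 71), (42, 37), (45, 25), (48, 24), (51, 26), (54, 24), (57, 24), (60, 26), (63, 26), (66, 22), (69, 26), (72, 30)]
[ 0.55884233  0.21114373 -0.5415558 ]
```

View pics/c4.png

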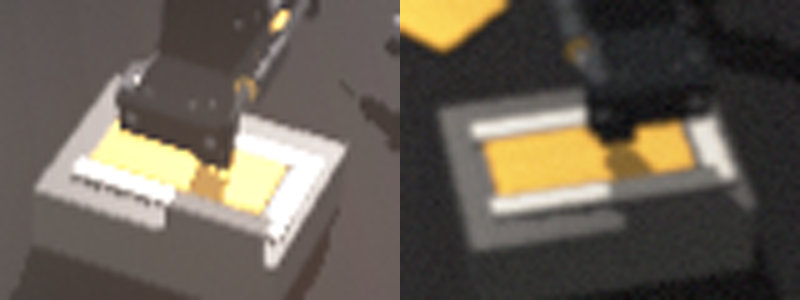

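The fingertip is at (217,165) in the scene crop, about 10 mm above the sheet, with its shadow converging on it. I'll continue slowly.

Request:
{"method": "step_arm", "body": {
  "plan": [
    [[0,0,1,0,-1],[0,0,2,0,-1],[0,0,3,0,-1],[0,0,3,0,-1],[0,0,3,0,-1]]
  ]
}}

```text
t: 8.38
eef_pos: [614.3, 187.2, 16.2]
tcp_rot: [3.142, -0.0, -2.968]
ft_force: [0.8, -0.3, -0.0]
opening: 0.003
grip_force: 0.0
```

Request:
{"method": "step_arm", "body": {
  "plan": [
    [[0,0,0.4,0,-1],[0,0,0.8,0,-1],[0,0,0.8,0,-1],[0,0,0.8,0,-1]]
  ]
}}

```text
t: 8.72
eef_pos: [614.3, 187.2, 15.6]
tcp_rot: [3.142, 0.0, -2.968]
ft_force: [-0.6, -0.7, 0.6]
opening: 0.005
grip_force: 0.0
```

Request:
{"method": "step_arm", "body": {
  "plan": [
    [[0,0,0.4,0,-1],[0,0,0.8,0,-1],[0,0,0.8,0,-1],[0,0,0.8,0,-1]]
  ]
}}

```text
t: 9.05
eef_pos: [614.3, 187.2, 14.8]
tcp_rot: [3.141, 0.0, -2.968]
ft_force: [-0.2, 0.1, 1.9]
opening: 0.008
grip_force: 0.9
```

Request:
{"method": "step_arm", "body": {
  "plan": [
    [[0,0,0.2,0,-1],[0,0,0.3,0,-1],[0,0,0.3,0,-1]]
  ]
}}

```text
t: 9.3
eef_pos: [614.4, 187.2, 14.8]
tcp_rot: [3.142, 0.0, -2.968]
ft_force: [-1.7, -0.2, 4.3]
opening: 0.006
grip_force: 2.6
```

Request:
{"method": "step_arm", "body": {
  "plan": [
    [[0,0,0,0,-1]]
  ]
}}

```text
t: 9.38
eef_pos: [614.4, 187.2, 14.8]
tcp_rot: [3.142, 0.0, -2.968]
ft_force: [-2.0, -0.4, 5.6]
opening: 0.004
grip_force: 2.6
```

Contact at about 5 N. Now I'll slide along tool +x, starting with a short check.

Request:
{"method": "step_arm", "body": {
  "plan": [
    [[1,0,0,0,-1],[3,0,0,0,-1],[5,0,0,0,-1],[8,0,0,0,-1],[10,0,0,0,-1]]
  ]
}}

```text
t: 9.8
eef_pos: [604.7, 185.5, 14.8]
tcp_rot: [3.142, 0.001, -2.968]
ft_force: [2.8, -0.4, 5.9]
opening: 0.0
grip_force: 2.7
```

```bash
cat >> h.py <<'E'
def yel(n,x0,x1,y0,y1):
    im=env.read_camera(n);h=cv2.cvtColor(im,cv2.COLOR_BGR2HSV)
    m=cv2.inRange(h,(15,70,60),(35,255,255));k=np.zeros_like(m);k[y0:y1,x0:x1]=m[y0:y1,x0:x1];return k,im
E
python3 - <<'E'
from h import *
m,im=yel("wrist",150,350,0,240);ys,xs=np.nonzero(m)
# leading edge row vs predicted
c=env.get_calibration("wrist")
cols=range(xs.min()+8,xs.max()-8,6);print(xs.min(),xs.max(),[int(np.nonzero(m[:,i])[0].min()) for i in cols])
u=np.array([np.cos(.172),np.sin(.172)]);v=np.array([-u[1],u[0]])
for lx in(-50,-55,-60,-65,-70,-75,-80,-85):
    print(lx,proj("wrist",[np.r_[np.array([599,184.6])+u*lx+v*w,53] for w in(-25,25)]).round(1).tolist())
print(env.state()["ft_force"])
E
```

```text
205 291 [110, 110, 79, 109, 109, 109, 109, 109, 109, 109, 109, 109]
-50 [[209.8, 148.9], [290.1, 149.0]]
-55 [[209.5, 140.8], [290.4, 140.9]]
-60 [[209.2, 132.5], [290.8, 132.6]]
-65 [[208.8, 124.1], [291.1, 124.2]]
-70 [[208.5, 115.6], [291.4, 115.7]]
-75 [[208.2, 106.9], [291.8, 107.0]]
-80 [[207.9, 98.1], [292.1, 98.2]]
-85 [[207.5, 89.1], [292.4, 89.2]]
[-0.05256358  1.62762003  5.11246891]
```

Request:
{"method": "step_arm", "body": {
  "plan": [
    [[2,0,0,0,-1],[5,0,0,0,-1],[9,0,0,0,-1],[13,0,0,0,-1],[17,0,0,0,-1],[21,0,0,0,-1],[24,0,0,0,-1],[25,0,0,0,-1]]
  ]
}}

```text
t: 10.52
eef_pos: [579.8, 181.2, 14.8]
tcp_rot: [3.141, 0.001, -2.968]
ft_force: [1.8, 0.7, 5.5]
opening: 0.006
grip_force: 2.6
```

```bash
cat >> h.py <<'E'
def front():
    m,im=yel("wrist",150,350,0,240);ys,xs=np.nonzero(m)
    r=np.array([np.nonzero(m[:,i])[0].min() for i in (220,235,250,265,280)])
    u=np.array([np.cos(.172),np.sin(.172)])
    L=np.arange(-160,-40,1.);P=proj("wrist",np.c_[np.array([599,184.6])+L[:,None]*u,np.full(len(L),53)])
    print("rows",r,"front local x",np.interp(np.median(r)-.5,P[:,1],L),"F",env.state()["ft_force"].round(1),env.state()["eef_pos"].round(1))
E
python3 -c "
from h import *
front()"
```

```text
rows [109 109 108 108 108] front local x -99.70289605613381 F [ 0.7 -0.2  6.6] [579.7 181.2  14.8]
```

Request:
{"method": "step_arm", "body": {
  "plan": [
    [[2,0,0,0,-1],[5,0,0,0,-1],[9,0,0,0,-1],[13,0,0,0,-1],[17,0,0,0,-1],[21,0,0,0,-1],[24,0,0,0,-1],[25,0,0,0,-1]]
  ]
}}

```text
t: 11.23
eef_pos: [555.2, 176.8, 14.8]
tcp_rot: [3.142, 0.001, -2.968]
ft_force: [2.2, 0.6, 5.6]
opening: 0.004
grip_force: 2.6
```

Request:
{"method": "step_arm", "body": {
  "plan": [
    [[0,0,0,0,-1],[0,0,0,0,-1],[0,0,-1,0,-1],[0,0,-4,0,-1],[0,0,-20,0,-1],[0,0,-50,0,-1],[0,0,-80,0,-1],[0,0,-80,0,-1]]
  ]
}}

```text
t: 11.9
eef_pos: [556.9, 177.3, 99.2]
tcp_rot: [3.141, 0.006, -2.968]
ft_force: [0.6, -0.9, 0.8]
opening: 0.005
grip_force: 0.0
```

```bash
python3 -c "
from h import *
front()"
```

```text
Traceback (most recent call last):
  File "h.py", line 39, in front
    r=np.array([np.nonzero(m[:,i])[0].min() for i in (220,235,250,265,280)])
                ~~~~~~~~~~~~~~~~~~~~~~~~~^^
ValueError: zero-size array to reduction operation minimum which has no identity
```

Request:
{"method": "step_arm", "body": {
  "plan": [
    [[0,0,0,0,1],[-20,0,0,0,1],[-20,0,0,0,1],[-20,0,0,0,1],[-20,0,0,0,1],[-20,0,0,0,1],[-20,0,0,0,1],[-20,0,0,0,1]]
  ]
}}

```text
t: 12.62
eef_pos: [574.5, 180.2, 94.3]
tcp_rot: [3.142, -0.0, -2.968]
ft_force: [0.1, -0.4, -0.4]
opening: 0.511
grip_force: 0.0
```

Run:
```python
from h import *
m,im=yel("wrist",170,330,0,240);cv2.imwrite("pics/w5.png",im)
np.save("E5.npy",env.get_calibration("wrist")["extrinsics"])
n,l,st,ce=cv2.connectedComponentsWithStats(m);print(st)
i=1+st[1:,4].argmax();ys,xs=np.nonzero(l==i)
u=np.array([np.cos(.172),np.sin(.172)]);v=np.array([-u[1],u[0]])
# back-project pixels to z=53
c=env.get_calibration("wrist");K=np.array(c["K"]);E=np.array(c["extrinsics"]);R=E[:3,:3];C=-R.T@E[:3,3]
d=np.c_[(xs-K[0,2])/K[0,0],-(ys-K[1,2])/K[1,1],-np.ones(len(xs))]@R
P=C+d*((53-C[2])/d[:,2])[:,None];q=P[:,:2]-[599,184.6];lx,ly=q@u,q@v
print("lx",np.percentile(lx,[0,1,50,99,100]).round(1))
for a in range(-125,-60,8):
    s=(lx>a)&(lx<a+8)
    if s.any():print(a,ly[s].min().round(1),ly[s].max().round(1))
g=im.max(2);print(env.state()["eef_pos"],env.state()["opening"])
```

```text
[[     0      0    512    384 188853]
 [   212     68      1      1      1]
 [   223     69      1      1      1]
 [   218     79      1      1      1]
 [   226     78      1      1      1]
 [   236     78      1      1      1]
 [   210     83      1      1      1]
 [   215     86      1      1      1]
 [   218     87     62    135   7746]
 [   216    112      1      1      1]
 [   214    114      1      1      1]]
lx [-124.6 -123.7  -69.7   -3.6   -1.5]
-125 -27.9 25.0
-117 -28.0 25.2
-109 -28.2 25.5
-101 -27.7 25.7
-93 -27.8 25.8
-85 -27.1 25.2
-77 -26.6 25.4
-69 -26.8 25.7
-61 -26.9 25.9
[574.65301669 180.23566318  94.43963261] 0.5484101162037252
```

Request:
{"method": "step_arm", "body": {
  "plan": [
    [[20,0,0,0,1],[40,0,0,0,1],[60,-0.5,0,0,1],[82,-0.7,0,0,1],[82,-0.7,0,0,1],[82,-0.7,0,0,1],[82,-0.7,0,0,1],[82,-0.7,0,0,1]]
  ]
}}

```text
t: 13.33
eef_pos: [495.2, 165.6, 94.5]
tcp_rot: [3.141, 0.001, -2.968]
ft_force: [0.1, -0.2, -0.2]
opening: 0.997
grip_force: 0.0
```

Request:
{"method": "step_arm", "body": {
  "plan": [
    [[0,0,15,0,1],[0,0,30,0,1],[0,0,40,0,1],[0,0,50,0,1],[0,0,55,0,1],[0,0,60,0,1],[0,0,60,0,1],[0,0,60,0,1]]
  ]
}}

```text
t: 14.0
eef_pos: [494.4, 165.5, 34.5]
tcp_rot: [3.142, 0.0, -2.968]
ft_force: [0.2, 0.1, 0.1]
opening: 1.003
grip_force: 0.0
```

Run:
```python
from h import *
u=np.array([np.cos(.172),np.sin(.172)]);w=np.array([599,184.6])-107*u+np.array([-u[1],u[0]])*-.7
to(w[0],w[1],-3.5,np.pi+.172)
f=lambda a,x,y:cv2.resize(a[y:y+75,x:x+100],(400,300),interpolation=cv2.INTER_CUBIC)
cv2.imwrite("pics/c6.png",np.hstack([f(env.read_camera("scene"),215,110),f(env.read_camera("side"),180,95)]))
```

```text
shift [ 0.6  0.3 38.   0.1] at [494.4 165.5  34.5] yaw -2.968 t 14.0 F [0.2 0.1 0.1] op 1.003
```

View pics/c6.png

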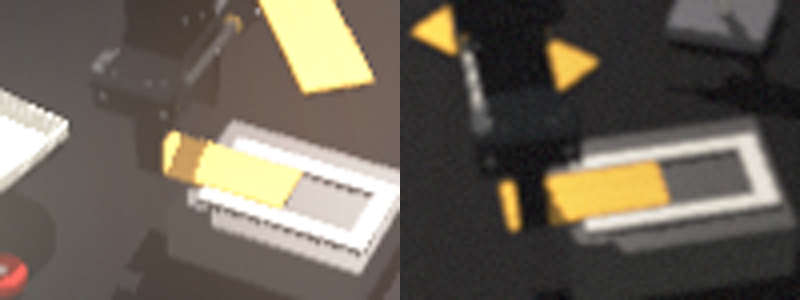

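The sheet's end sticks out past the plate at (180,160) in scene and (510,205) in side. The fingers straddle it, with clear space to the plate edge. I'll descend, close and then lift.

Request:
{"method": "step_arm", "body": {
  "plan": [
    [[0,0,6,0,1],[0,0,12,0,1],[0,0,18,0,1],[0,0,24,0,1],[0,0,30,0,1],[0,0,36,0,1],[0,0,38,0,1],[0,0,38,0,1]]
  ]
}}

```text
t: 14.77
eef_pos: [494.0, 165.4, -4.3]
tcp_rot: [3.142, -0.001, -2.968]
ft_force: [-0.1, -0.2, 0.3]
opening: 1.0
grip_force: 0.0
```

Request:
{"method": "step_arm", "body": {
  "plan": [
    [[0,0,0,0,-1],[0,0,0,0,-1],[0,0,0,0,-1],[0,0,0,0,-1],[0,0,0,0,-1],[0,0,0,0,-1],[0,0,0,0,-1],[0,0,0,0,-1]]
  ]
}}

```text
t: 15.43
eef_pos: [494.3, 165.4, -3.5]
tcp_rot: [3.142, 0.0, -2.968]
ft_force: [0.5, -0.1, 0.5]
opening: 0.522
grip_force: 30.0
```

Gripped at 0.522 (about 50 mm) with 30 N. I'll lift slowly.

Request:
{"method": "step_arm", "body": {
  "plan": [
    [[0,0,-1,0,-1],[0,0,-3,0,-1],[0,0,-6,0,-1],[0,0,-10,0,-1],[0,0,-15,0,-1],[0,0,-20,0,-1],[0,0,-25,0,-1],[0,0,-30,0,-1]]
  ]
}}

```text
t: 16.1
eef_pos: [494.3, 165.4, 27.1]
tcp_rot: [3.142, 0.0, -2.968]
ft_force: [0.0, -0.7, -1.7]
opening: 0.52
grip_force: 30.0
```

Request:
{"method": "step_arm", "body": {
  "plan": [
    [[0,0,-7,0,-1],[0,0,-15,0,-1],[0,0,-24,0,-1],[0,0,-34,0,-1],[0,0,-44,0,-1],[0,0,-54,0,-1],[0,0,-60,0,-1],[0,0,-60,0,-1]]
  ]
}}

```text
t: 16.77
eef_pos: [494.9, 165.6, 88.0]
tcp_rot: [3.141, 0.002, -2.968]
ft_force: [0.1, -0.2, -1.4]
opening: 0.517
grip_force: 30.0
```

```bash
cat >> h.py <<'E'
def sheetpose():
    """6-dof-ish: fit x,y,z,yaw,pitch of sheet outline in scene+side by silhouette moments -> overlap of yellow mask"""
    s=env.state();p=s["eef_pos"];yaw=s["tcp_rot"][2]-np.pi
    ms={}
    for n in("scene","side"):
        im=env.read_camera(n);h=cv2.cvtColor(im,cv2.COLOR_BGR2HSV)
        ms[n]=cv2.inRange(h,(15,70,90),(35,255,255))
    return p,yaw,ms
E
python3 - <<'E'
from h import *
p,yaw,ms=sheetpose();u=np.array([np.cos(yaw),np.sin(yaw)])
cen=np.r_[p[:2]+42*u,p[2]+38+17]
print(p,yaw,env.state()["ft_force"],env.state()["grip_force"],env.state()["opening"])
for n,m in ms.items():
    k,l,st,ce=cv2.connectedComponentsWithStats(m)
    print(n,"pred",proj(n,[cen,cen-np.r_[60*u,0],cen+np.r_[60*u,0]]).round(0).tolist())
    for i in range(1,k):
        if st[i,4]>60:print(st[i],ce[i].round(0))
E
```

```text
[494.89973189 165.5831405   87.99305228] -6.109731711397421 [-0.42172966  0.86915176 -1.71024418] 29.99114692211151 0.5196670529635683
scene pred [[271.0, 131.0], [255.0, 126.0], [289.0, 137.0]]
[   0    0   75   34 1291] [25. 11.]
[187   1  12  15  81] [192.   8.]
[ 53  13  79  50 897] [92. 36.]
[189  12  17  17 173] [197.  20.]
[ 171   19   41   61 1296] [191.  49.]
[  7  31  40  31 498] [26. 45.]
[ 29  86  33  30 534] [ 46. 101.]
[259 104  50  38 852] [284. 123.]
[314 189  37  22 389] [332. 200.]
[ 291  314   89   70 4040] [338. 355.]
[ 80 327  12  13 127] [ 85. 333.]
[ 67 343  13  13 134] [ 73. 349.]
[393 357  29  27 543] [406. 373.]
[ 54 359  14  14 143] [ 61. 366.]
[ 41 377  14   7  79] [ 48. 380.]
side pred [[223.0, 119.0], [202.0, 122.0], [244.0, 116.0]]
[  40   39   28   84 1139] [52. 84.]
[ 333   62  159  322 7856] [417. 251.]
[182  92  14  18 130] [190. 102.]
[214 107  34  20 389] [232. 118.]
```

The sheet is held (about 1.5 N of weight). I'll carry it past the block so the wrist camera looks straight down on the block.

Request:
{"method": "step_arm", "body": {
  "plan": [
    [[0,0,-10,0,-1],[-2,-10,-22,1,-1],[-6,-30,-34,3,-1],[-12,-54,-42,5,-1],[-18,-80,-42,8,-1],[-24,-106,-42,11,-1],[-30,-132,-42,13.8,-1],[-37,-160,-42,13.8,-1]]
  ]
}}

```text
t: 17.53
eef_pos: [558.4, 13.2, 128.7]
tcp_rot: [3.141, -0.001, 3.071]
ft_force: [0.2, 0.9, -1.4]
opening: 0.52
grip_force: 30.0
```

Run:
```python
from h import *
to(640,-176,130,np.pi-.07)
```

```text
shift [ -94.7 -183.    -1.3   -0. ] at [558.4  13.2 128.7] yaw 3.071 t 17.53 F [ 0.2  0.9 -1.4] op 0.52
```

Request:
{"method": "step_arm", "body": {
  "plan": [
    [[-13,-26,0,0,-1],[-27,-52,0,0,-1],[-41,-80,0,0,-1],[-55,-108,0,0,-1],[-69,-136,0,0,-1],[-83,-162,0,0,-1],[-93,-180,0,0,-1],[-93,-180,0,0,-1]]
  ]
}}

```text
t: 18.2
eef_pos: [639.9, -175.2, 128.0]
tcp_rot: [-3.141, 0.0, 3.071]
ft_force: [-0.3, 0.4, -1.4]
opening: 0.521
grip_force: 30.0
```

Request:
{"method": "step_arm", "body": {
  "plan": [
    [[0,0,0,0,-1],[0,0,0,0,-1],[0,0,0,0,-1]]
  ]
}}

```text
t: 18.45
eef_pos: [638.6, -170.6, 128.5]
tcp_rot: [3.141, -0.001, 3.075]
ft_force: [-0.4, 1.4, -0.7]
opening: 0.52
grip_force: 30.0
```

Run:
```python
from h import *
to(640,-176,130,np.pi-.07)
c=env.get_calibration("wrist");im=env.read_camera("wrist");cv2.imwrite("pics/w7.png",im)
print("pred",proj("wrist",rect((563,-177,40,-.07),50,80),c).round(1).tolist())
g=cv2.GaussianBlur(im.min(2),(3,3),0)
x,y=proj("wrist",[[563,-177,40]],c)[0].astype(int);print("centre val",g[y,x],"row",g[y,x-60:x+61:5],"col",g[max(0,y-50):y+51:5,x])
t=g[y,x]*.5
m=(g>t).astype(np.uint8);k,l,st,ce=cv2.connectedComponentsWithStats(m);i=l[y,x];print(st[i])
cn=max(cv2.findContours((l==i).astype(np.uint8),0,1)[0],key=cv2.contourArea)
r=cv2.minAreaRect(cn);b=cv2.boxPoints(r);print(r,b.round(1).tolist())
a=b[np.argsort(b[:,0])];lf=a[:2][np.argsort(a[:2,1])];rt=a[2:][np.argsort(a[2:,1])]
# order (-x,+y),( +x,+y),(+x,-y),(-x,-y): -x is up, +y is right
o={"wrist":np.array([rt[0],rt[1],lf[1],lf[0]],float)}
for z in(40,None):print(fit(o,50,80,np.array([563,-177,40,-.07]),z))
u=lambda pts,x0,y0,s:(np.array(pts)+.5)/s-.5+[x0,y0]
o|={"scene":u([(190,33),(273,88),(150,197),(62,138)],185,205,400/60),"side":u([(112,50),(255,54),(245,247),(94,245)],210,222,400/60)}
for z in(40,None):print("all",fit(o,50,80,np.array([563,-177,40,-.07]),z))
```

```text
shift [-1.8 -5.3 -1.5  0.2] at [ 638.6 -170.6  128.5] yaw 3.075 t 18.45 F [-0.4  1.4 -0.7] op 0.52
pred [[278.1, 92.1], [276.7, 141.4], [202.3, 141.2], [200.2, 91.8]]
centre val 242 row [ 30  30  37  38 101 254 251 255 248 255 245 255 242 255 240 255 238 255
 241 254  83  49  50  50  50] col [ 61  64  68  70  81 249 244 253 243 253 242 253 245 249 244  64  47  46
  55  52  52]
[ 199   88   81   54 4140]
((238.57460021972656, 114.41822814941406), (80.14927673339844, 52.509437561035156), 1.1934893131256104) [[198.0, 139.8000030517578], [199.10000610351562, 87.30000305175781], [279.20001220703125, 89.0], [278.1000061035156, 141.5]]
(array([ 5.60553298e+02, -1.77328069e+02,  3.76952197e+01, -8.71614535e-02]), np.float64(3.3511222182964957))
(array([ 5.61155507e+02, -1.77052636e+02,  5.54922452e+01, -8.84715720e-02]), np.float64(1.4753225348748629))
all (array([ 5.61376981e+02, -1.76587140e+02,  4.00699913e+01, -7.66662165e-02]), np.float64(4.382014329321748))
all (array([ 5.61676086e+02, -1.77506615e+02,  4.43751752e+01, -8.44973387e-02]), np.float64(2.653451101475895))
```

```bash
cat > sag.py <<'E'
from h import *
p,yaw,ms=sheetpose();yaw+=np.pi;yaw-=np.pi
u=np.array([np.cos(yaw),np.sin(yaw)])
print(p.round(1),round(yaw%(2*np.pi),3))
g=np.r_[p[:2],p[2]+55]
for n,m in ms.items():
    q=proj(n,[g+np.r_[60*u,0]])[0].astype(int)
    k,l,st,ce=cv2.connectedComponentsWithStats(m)
    w=l[max(0,q[1]-8):q[1]+9,q[0]-8:q[0]+9];w=w[w>0]
    if not len(w):print(n,"none",q);continue
    i=np.bincount(w).argmax();print(n,st[i])
    cols=np.arange(st[i,0],st[i,0]+st[i,2])
    mid=np.array([np.nonzero(l[:,c]==i)[0].mean() for c in cols]);cnt=np.array([(l[:,c]==i).sum() for c in cols])
    print("mids",[(int(c),round(a,1),int(b)) for c,a,b in zip(cols,mid,cnt)][::3])
    for deg in(-4,0,4,8):
        d=np.array([20,40,60,80,100]);t=np.radians(deg)
        P=g+np.c_[d[:,None]*u*np.cos(t),-d*np.sin(t)]
        print("sag",deg,proj(n,P).round(1).tolist())
E
python3 sag.py
```

```text
[ 638.7 -170.6  128.6] 6.217
scene [222 189  45  34 689]
mids [(222, np.float64(190.0), 3), (225, np.float64(192.0), 5), (228, np.float64(199.5), 12), (231, np.float64(199.5), 16), (234, np.float64(199.5), 20), (237, np.float64(201.5), 20), (240, np.float64(203.5), 20), (243, np.float64(205.0), 21), (246, np.float64(207.0), 21), (249, np.float64(209.0), 21), (252, np.float64(211.0), 21), (255, np.float64(212.0), 19), (258, np.float64(211.5), 14), (261, np.float64(210.5), 10), (264, np.float64(210.5), 6)]
sag -4 [[235.9, 201.2], [241.6, 204.3], [247.3, 207.5], [253.2, 210.7], [259.1, 214.0]]
sag 0 [[235.9, 201.6], [241.6, 205.1], [247.4, 208.6], [253.2, 212.2], [259.2, 215.9]]
sag 4 [[235.9, 201.9], [241.6, 205.8], [247.4, 209.7], [253.2, 213.6], [259.1, 217.6]]
sag 8 [[235.9, 202.2], [241.5, 206.4], [247.2, 210.7], [253.0, 215.0], [258.8, 219.3]]
side [290 193  31  21 575]
mids [(290, np.float64(195.0), 3), (293, np.float64(203.0), 19), (296, np.float64(203.0), 21), (299, np.float64(202.5), 20), (302, np.float64(202.5), 20), (305, np.float64(203.0), 21), (308, np.float64(203.0), 21), (311, np.float64(203.5), 20), (314, np.float64(203.5), 20), (317, np.float64(203.5), 20), (320, np.float64(209.5), 6)]
sag -4 [[278.4, 202.4], [287.9, 202.1], [297.4, 201.8], [306.9, 201.5], [316.4, 201.2]]
sag 0 [[278.4, 202.8], [287.8, 202.9], [297.2, 203.1], [306.7, 203.2], [316.1, 203.3]]
sag 4 [[278.4, 203.2], [287.7, 203.8], [297.0, 204.3], [306.3, 204.8], [315.5, 205.4]]
sag 8 [[278.3, 203.6], [287.5, 204.6], [296.6, 205.5], [305.7, 206.5], [314.8, 207.4]]
```

Nearly flat in the grip (about 1° of sag). Next stop is above the block.

```bash
python3 -c "
from h import *
to(519.6,-173.9,40,np.pi-.08)"
```

```text
shift [118.8 -11.   88.7   0.8] at [ 638.9 -170.8  128.7] yaw 3.075 t 18.6 F [ 0.4 -0.2 -1.3] op 0.518
```

Request:
{"method": "step_arm", "body": {
  "plan": [
    [[10,-1,0,0,-1],[28,-3,0,0.8,-1],[50,-5,0,0.8,-1],[72,-7,0,0.8,-1],[94,-9,0,0.8,-1],[112,-11,0,0.8,-1],[119,-11,0,0.8,-1],[119,-11,0,0.8,-1]]
  ]
}}

```text
t: 19.27
eef_pos: [518.7, -174.3, 129.0]
tcp_rot: [-3.142, 0.0, 3.06]
ft_force: [0.2, -0.5, -1.3]
opening: 0.512
grip_force: 30.0
```

Request:
{"method": "step_arm", "body": {
  "plan": [
    [[0,0,10,0,-1],[0,0,25,0,-1],[0,0,40,0,-1],[0,0,55,0,-1],[0,0,70,0,-1],[0,0,82,0,-1],[0,0,88,0,-1],[0,0,88,0,-1]]
  ]
}}

```text
t: 19.93
eef_pos: [519.6, -174.2, 38.6]
tcp_rot: [3.141, -0.002, 3.061]
ft_force: [-0.7, -0.3, -1.4]
opening: 0.52
grip_force: 30.0
```

Request:
{"method": "step_arm", "body": {
  "plan": [
    [[0,0,0,0,-1],[0,0,0,0,-1],[0,0,0,0,-1]]
  ]
}}

```text
t: 20.18
eef_pos: [520.0, -174.7, 41.0]
tcp_rot: [-3.141, 0.001, 3.06]
ft_force: [0.2, -0.5, -1.4]
opening: 0.517
grip_force: 30.0
```

Run:
```python
from h import *
to(519.6,-173.9,0,np.pi-.08)
s=env.state();p=s["eef_pos"];yaw=s["tcp_rot"][2]-np.pi;u=np.array([np.cos(yaw),np.sin(yaw)]);c=np.r_[p[:2]+41.8*u,p[2]+56.5]
for n in("scene","side"):
    im=env.read_camera(n);m=cv2.inRange(cv2.cvtColor(im,cv2.COLOR_BGR2HSV),(15,70,60),(35,255,255))
    q=rect(np.r_[c,yaw],120,50);P=proj(n,q)
    k,l,st,ce=cv2.connectedComponentsWithStats(m);x,y=proj(n,[c+np.r_[20*u,0]])[0].astype(int)
    i=l[y,x];print(n,"pred",P.round(1).tolist(),"seen",i,st[i])
    ys,xs=np.nonzero(l==i)
    for w in(xs+ys,xs-ys):print((xs[w.argmin()],ys[w.argmin()]),(xs[w.argmax()],ys[w.argmax()]))
```

```text
shift [ 0.5  0.8 41.  -0.1] at [ 520.  -174.7   41. ] yaw 3.06 t 20.18 F [ 0.2 -0.5 -1.4] op 0.517
scene pred [[199.7, 194.7], [229.8, 214.5], [217.6, 224.6], [187.4, 204.1]] seen 32 [193 194  38  31 585]
(np.int64(198), np.int64(195)) (np.int64(230), np.int64(215))
(np.int64(194), np.int64(209)) (np.int64(230), np.int64(213))
side pred [[209.4, 220.8], [260.9, 222.2], [260.4, 240.2], [206.9, 238.8]] seen 1363 [226 220  38  22 736]
(np.int64(229), np.int64(221)) (np.int64(263), np.int64(240))
(np.int64(227), np.int64(239)) (np.int64(262), np.int64(221))
```

Request:
{"method": "step_arm", "body": {
  "plan": [
    [[0.5,0.8,8,0,-1],[0.5,0.8,18,0,-1],[0.5,0.8,28,0,-1],[0.5,0.8,36,0,-1],[0.5,0.8,42,0,-1],[0.5,0.8,46,0,-1],[0.5,0.8,49,0,-1],[0.5,0.8,49,0,-1]]
  ]
}}

```text
t: 20.95
eef_pos: [518.9, -173.7, -9.3]
tcp_rot: [3.141, -0.001, 3.06]
ft_force: [-0.2, -1.1, -1.5]
opening: 0.519
grip_force: 30.0
```

Request:
{"method": "step_arm", "body": {
  "plan": [
    [[0,0,0,0,-1],[0,0,0.5,0,-1],[0,0,1,0,-1],[0,0,1,0,-1],[0,0,1,0,-1]]
  ]
}}

```text
t: 21.37
eef_pos: [519.2, -173.8, -9.4]
tcp_rot: [-3.142, 0.0, 3.06]
ft_force: [-0.2, -0.1, -0.8]
opening: 0.52
grip_force: 30.0
```

Request:
{"method": "step_arm", "body": {
  "plan": [
    [[0,0,0.4,0,-1],[0,0,0.8,0,-1],[0,0,0.8,0,-1],[0,0,0.8,0,-1]]
  ]
}}

```text
t: 21.7
eef_pos: [519.1, -173.8, -10.4]
tcp_rot: [3.142, 0.0, 3.06]
ft_force: [-1.0, -0.5, -1.2]
opening: 0.517
grip_force: 30.0
```

Request:
{"method": "step_arm", "body": {
  "plan": [
    [[0,0,0.4,0,-1],[0,0,0.8,0,-1],[0,0,0.8,0,-1],[0,0,0.8,0,-1]]
  ]
}}

```text
t: 22.03
eef_pos: [519.0, -173.7, -11.2]
tcp_rot: [3.141, -0.0, 3.06]
ft_force: [0.5, -0.7, -1.8]
opening: 0.518
grip_force: 30.0
```

Request:
{"method": "step_arm", "body": {
  "plan": [
    [[0,0,0.3,0,-1],[0,0,0.6,0,-1],[0,0,0.6,0,-1],[0,0,0.6,0,-1]]
  ]
}}

```text
t: 22.37
eef_pos: [519.1, -173.8, -11.8]
tcp_rot: [3.141, 0.0, 3.06]
ft_force: [-0.6, 0.4, -1.6]
opening: 0.518
grip_force: 30.0
```

Request:
{"method": "step_arm", "body": {
  "plan": [
    [[0,0,0.3,0,-1],[0,0,0.6,0,-1],[0,0,0.6,0,-1],[0,0,0.6,0,-1]]
  ]
}}

```text
t: 22.7
eef_pos: [519.1, -173.7, -12.4]
tcp_rot: [3.142, -0.0, 3.06]
ft_force: [0.4, -0.4, -1.1]
opening: 0.518
grip_force: 30.0
```

Request:
{"method": "step_arm", "body": {
  "plan": [
    [[0,0,0.3,0,-1],[0,0,0.6,0,-1],[0,0,0.6,0,-1],[0,0,0.6,0,-1]]
  ]
}}

```text
t: 23.03
eef_pos: [519.1, -173.8, -13.0]
tcp_rot: [3.142, 0.0, 3.06]
ft_force: [-0.6, -0.3, -0.8]
opening: 0.521
grip_force: 30.0
```

Request:
{"method": "step_arm", "body": {
  "plan": [
    [[0,0,0.2,0,-1],[0,0,0.3,0,-1],[0,0,0.3,0,-1],[0,0,0.3,0,-1]]
  ]
}}

```text
t: 23.37
eef_pos: [519.1, -173.8, -13.3]
tcp_rot: [3.142, 0.0, 3.06]
ft_force: [0.2, -0.5, -0.5]
opening: 0.517
grip_force: 30.0
```

Request:
{"method": "step_arm", "body": {
  "plan": [
    [[0,0,0.2,0,-1],[0,0,0.3,0,-1],[0,0,0.3,0,-1],[0,0,0.3,0,-1]]
  ]
}}

```text
t: 23.7
eef_pos: [519.1, -173.8, -13.5]
tcp_rot: [3.142, 0.0, 3.06]
ft_force: [0.0, -0.6, 1.4]
opening: 0.516
grip_force: 30.0
```

Request:
{"method": "step_arm", "body": {
  "plan": [
    [[0,0,0.2,0,-1],[0,0,0.3,0,-1],[0,0,0.3,0,-1],[0,0,0.3,0,-1]]
  ]
}}

```text
t: 24.03
eef_pos: [519.1, -173.8, -13.7]
tcp_rot: [3.142, 0.0, 3.06]
ft_force: [-1.5, -0.3, 4.7]
opening: 0.519
grip_force: 30.0
```

Contact on the block at about 6 N. I'll release now.

Request:
{"method": "step_arm", "body": {
  "plan": [
    [[0,0,-0.3,0,-1],[0,0,-0.3,0,0.2],[0,0,-0.3,0,0.3],[0,0,-0.3,0,0.6],[0,0,-0.3,0,1],[0,0,-0.3,0,1],[0,0,-0.3,0,1],[0,0,-0.3,0,1]]
  ]
}}

```text
t: 24.7
eef_pos: [519.1, -173.8, -13.6]
tcp_rot: [3.141, 0.0, 3.06]
ft_force: [-0.6, -0.3, -0.4]
opening: 0.942
grip_force: 0.0
```

Request:
{"method": "step_arm", "body": {
  "plan": [
    [[0,0,0,0,1],[0,0,0,0,1],[0,0,0,0,1],[0,0,-5,0,1],[0,0,-15,0,1],[0,0,-40,0,1],[0,0,-70,0,1],[0,0,-100,0,1]]
  ]
}}

```text
t: 25.37
eef_pos: [518.8, -173.6, 88.2]
tcp_rot: [3.141, -0.0, 3.06]
ft_force: [0.9, 0.6, 0.7]
opening: 1.0
grip_force: 0.0
```

Request:
{"method": "step_arm", "body": {
  "plan": [
    [[-30,0,-20,0,1],[-60,0,-20,0,1],[-90,0,-20,0,1],[-120,0,-20,0,1],[-120,0,-20,0,1],[-120,0,-20,0,1],[-120,0,-20,0,1]]
  ]
}}

```text
t: 25.95
eef_pos: [637.9, -183.3, 106.7]
tcp_rot: [3.141, -0.001, 3.06]
ft_force: [-0.7, -0.7, -0.1]
opening: 0.998
grip_force: 0.0
```

Run:
```python
from h import *
s=env.state();print(s["t"],s["eef_pos"],s["ft_force"],s["opening"])
c=env.get_calibration("wrist");m=None
im=env.read_camera("wrist");cv2.imwrite("pics/w9.png",im)
k0=cv2.inRange(cv2.cvtColor(im,cv2.COLOR_BGR2HSV),(15,70,60),(35,255,255))
x,y=proj("wrist",[[561.3,-177.2,43]],c)[0].astype(int)
k,l,st,ce=cv2.connectedComponentsWithStats(k0);i=l[y,x];print(i,st[i])
cn=max(cv2.findContours((l==i).astype(np.uint8),0,1)[0],key=cv2.contourArea)
r=cv2.minAreaRect(cn);b=cv2.boxPoints(r);print(r)
a=b[np.argsort(b[:,0])];lf=a[:2][np.argsort(a[:2,1])];rt=a[2:][np.argsort(a[2:,1])]
o={"wrist":np.array([rt[0],rt[1],lf[1],lf[0]],float)}
print("sheet",fit(o,120,50,np.array([561,-177,43,-.08]),43))
```

```text
25.95 [ 637.92349393 -183.27848731  106.70297911] [-0.66238102 -0.65307351 -0.14591948] 0.9978004488844494
6 [ 221   45   59  135 7295]
((250.0, 112.0), (134.0, 58.0), 90.0)
sheet (array([ 5.60963071e+02, -1.77272216e+02,  4.30129068e+01, -8.21113103e-02]), np.float64(4.487300432499353))
```

The sheet measures within 1 mm of the block's centre and square to it. Handing in.

```bash
python3 -c "
from h import *
print(env.job_done())"
```

```text
the job is handed in; nothing more can be done
None
```

I set the brass sheet across the soldering block and handed the job in; in the last wrist picture its centre was within about 1 mm of the block's and its length square to within 0.01 rad, and no verdict came back.

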